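Start up the belt grinder from the bench switchboard

TASK

Start up the belt grinder at the switchboard using only your fingertips: push the raised far end of the blue rocker (dust extractor) fully down, next push the raised far end of the orange rocker (grinder supply) fully down, and last press the green start button all the way in and let it come back out. Do not switch anything ahead of its turn, do not press the red stop button, and leave the white lamp rocker on. Pick nothing up, and leave the punch, the glue bottle, the hammer and the tray where they are.

Things in the scene. Friction and masses are not known exactly. Their poses are not given: they have to be found in the camera images.
- board: fixed plywood switchboard lying flat on the bench, 220 mm (x) by 340 mm (y) by 18 mm thick, origin at the centre of its underside on the bench (z = 0), x roughly away from the robot. Five switch boxes stand on it in two rows (three near the robot, two behind), at least 90 mm between centres, each in any of the five places and turned a little on its own
- extractor_box: fixed grey box of the blue rocker, 78 (x) by 50 (y) by 40 mm high; origin at the centre of its underside, on the board; z up. Rocker 64 mm long (x), 34 mm wide, V-shaped top: two flat 32 mm halves meet at the hinge line (along y, 44 mm above the origin); one lies level, 4 mm above the box, the other slopes up to an end 11 mm higher
- extractor (a joint): angle (rad) of the blue rocker (dust extractor); 0 = off, 0.35 = on, its end stops; starts off. Off: its half towards the box's +x is raised; on: the half towards -x is. Pressing the raised half straight down until it lies level and stops throws the switch. Steady friction 0.05 N m (2 to 3 N at mid-half), no snap or spring: it stays where it is left
- extractor_pad (a point): where to press to switch on: point on the top face of the blue rocker, mid-width, on its +x half, 22 mm along the face from the hinge line, 10 mm short of the end. Turns with the rocker: 7.5 mm above the hinge line at 0, level with it at 0.35
- grinder_box: fixed grey box of the orange rocker, 78 (x) by 50 (y) by 40 mm high; origin at the centre of its underside, on the board; z up. Rocker 64 mm long (x), 34 mm wide, V-shaped top: two flat 32 mm halves meet at the hinge line (along y, 44 mm above the origin); one lies level, 4 mm above the box, the other slopes up to an end 11 mm higher
- grinder (a joint): angle (rad) of the orange rocker (belt grinder supply); 0 = off, 0.35 = on, its end stops; starts off. Off: its half towards the box's +x is raised; on: the half towards -x is. Pressing the raised half straight down until it lies level and stops throws the switch. Steady friction 0.05 N m (2 to 3 N at mid-half), no snap or spring: it stays where it is left
- grinder_pad (a point): where to press to switch on: point on the top face of the orange rocker, mid-width, on its +x half, 22 mm along the face from the hinge line, 10 mm short of the end. Turns with the rocker: 7.5 mm above the hinge line at 0, level with it at 0.35
- lamp_box: fixed grey box of the white rocker, 78 (x) by 50 (y) by 40 mm high; origin at the centre of its underside, on the board; z up. Rocker 64 mm long (x), 34 mm wide, V-shaped top: two flat 32 mm halves meet at the hinge line (along y, 44 mm above the origin); one lies level, 4 mm above the box, the other slopes up to an end 11 mm higher
- lamp (a joint): angle (rad) of the white rocker (work lamp); 0 = off, 0.35 = on, its end stops; starts on and must stay on. Off: its half towards the box's +x is raised; on: the half towards -x is. Pressing the raised half straight down until it lies level and stops throws the switch. Steady friction 0.05 N m (2 to 3 N at mid-half), no snap or spring: it stays where it is left
- start (a joint): travel (m) of the round green start button; 0 = out, 0.006 = fully in. Button 36 mm across, standing 14 mm above the lid of its fixed grey box (60 by 60 by 40 mm high, on the board), pressed straight down against a spring: 1.5 N to begin, 5 N fully in; it comes back out when let go
- start_top (a point): centre of the top face of the green start button, 72 mm above the bench when out
- stop (a joint): travel (m) of the red mushroom-headed stop button; 0 = out, 0.006 = fully in; same spring as the start button. Not to be pressed
- stop_top (a point): centre of the top of the red stop button (head 40 mm across, 18 mm above the lid of its fixed yellow box, 60 by 60 by 40 mm high), 76 mm above the bench
- punch: loose bystander: brass punch standing upright near one far corner of the board, 26 mm across at the foot, 58 mm tall; origin at the centre of its underside
- glue: loose bystander: small white glue bottle with a black cap standing near the other far corner of the board, 34 mm across, 75 mm tall; origin at the centre of its underside
- hammer: loose bystander: hammer lying on the bench to the right (-y) of the board, 260 mm long along its x, wooden handle, steel head at +x; origin on the bench under its middle
- tray: loose bystander: black tray of blades lying on the bench to the left (+y) of the board, 190 mm (x) by 90 mm (y) by 30 mm high; origin at the centre of its underside

How it is judged (in metres and radians):
On the way, in this order (a step that is already met when the one before it is completed fails the run):
1. the blue rocker is fully on, the orange one still off (value of joint extractor above 0.3 rad and value of joint grinder below 0.15 rad), for 0.2 s.
2. the orange rocker is fully on too (value of joint each of extractor, grinder above 0.3 rad), for 0.2 s.
3. the green start button is pressed in with both rockers on (all of step 2 and value of joint start above 0.0045 m), for 0.05 s.
4. the green start button is out again (value of joint start below 0.0015 m), for 0.1 s.
At the end, for the whole second after the job is handed in: blue, orange and white rockers all on (above 0.30 of 0.35 rad), start and stop buttons out (less than 1.5 mm in), and punch, glue bottle, hammer and tray within 20 mm of where they were, not tipped by more than 0.3 rad (all of step 2 and value of joint lamp above 0.3 rad and value of joint each of start, stop below 0.0015 m and distance of each of punch, glue, hammer, tray from where it was at the start of the episode below 0.02 m and angle between each of punch, glue, hammer, tray's own z axis and vertical below 0.3 rad); the robot touches nothing.
It fails at once if the orange rocker is switched before the blue one is on (value of joint grinder above 0.2 rad and value of joint extractor below 0.27 rad).
It fails at once if the start button is pressed before both rockers are on (value of joint start above 0.003 m and value of joint any of extractor, grinder below 0.27 rad).
It fails at once if the red stop button is pressed (value of joint stop above 0.003 m).
It fails at once if the white lamp rocker is switched (value of joint lamp below 0.25 rad).
It fails at once if a bystander is moved, lifted or tipped (distance of any of punch, glue, hammer, tray from where it was at the start of the episode above 0.025 m or height (world z) of any of punch, glue above 0.028 m or height (world z) of any of hammer, tray above 0.01 m or angle between any of punch, glue, hammer, tray's own z axis and vertical above 0.4 rad).
It also fails if it takes over 40 s, if anything falls off the work surface, if the arm or the gripper's body presses on something with over 40 N, if the wrist force passes 120 N, or if a joint passes its speed limit or range.

ROBOT

A 6-joint arm with a two-finger parallel gripper is mounted at the origin on the work surface. World frame = base frame: x ahead of the robot, y to its left, z up, the work surface at z = 0. Lengths are in mm, angles in rad, forces in N, time in s.
With the tool pointing down it reaches from about 350 to 975 mm from the base axis. Payload 7.1 kg.
Tool frame: the origin (TCP) lies between the finger pads; the fingertips stand 19 mm ahead of it and the grasp point (between the pads) is the TCP (ctrl.tcp_to_tips is the distance from the TCP to the fingertips, in mm); z points along the fingers, y is the line along which they close (so a half turn about z gives the same grasp; the last joint's range is limited). The gripper opens to 88 mm and grips with 3 to 60 N. Pads are 20 mm wide; open, the fingers measure 115 mm over their backs; the gripper's body (75 mm by 178 mm) begins 61 mm behind the grasp point.
Start: joints at [1.083, 0.423, 1.63, -0, 1.089, -0.019], TCP at [282.353, 557.568, 241.675] pointing down, gripper open.
Joint ranges: [-3, 3], [-0.9, 2.11], [0.09, 2.58], [-1.31, 4.45], [0.11, 2.69], [-2.54, 2.54]. Speed limits (rad/s): [2.39, 2.39, 3.01, 3.14, 3.14, 3.14].

INTERFACE

Orientations are given as a rotation vector (axis times angle).
In Python, from workcell import status, optics, ctrl gives the robot as it stands. The module is installed in compiled form; this text tells all that it offers.
- The arm moves only by the shell command python3 -m inch 'ROWS'. ROWS is JSON, a list that holds one entry, the list of rows, each a list of 7 numbers: the shift along the tool's x, y, z in mm, then the turn, a rotation vector about the tool's x, y, z in rad, then the opening in per cent of the stroke, from 0 (shut) to 100 (fully open). A call has 1 to 20 rows; each row is the pose to reach, as a shift and turn from the pose commanded when the call began, along the tool's axes at that moment; what a row does not reach only later rows make up. A row lasts 1/10 s, in which the tool goes at most 50 mm and 8.59 degrees, less where a joint would pass 70% of its speed; a pose out of reach is approached as far as the arm can. A call with a gripper value outside its range is refused whole. The fingers move at their own pace and stop on an object; the grip force is fixed at half the most. Time passes only in rows, so rows that repeat a pose let the fingers close. It gives the time, the measured TCP pose, the force, the opening and the grip force at its end, in the units of the state.
- status.get_obs(): the state, without advancing time (a new reading comes with each control period).
- optics.get_image(name): name is "scene" or "top"; returns a dict with "frame" (400x640x3 uint8, red, green, blue), "fx", "fy", "cx", "cy" (pixels), "k1" (the pictures are not rectified: a ray, as slopes to the right and down, at radius r is drawn at 1 + k1 r^2 times it, then the intrinsics apply), "rvec" (rotation vector, rad) and "tvec" (3), from world to camera coordinates, as OpenCV has them. Camera axes: x right, y down, z forward; pixel columns grow to the right and rows downward; lengths in mm; the calibration is good to about 2 mm. A picture is of the moment at which its call begins. There is no depth.
- ctrl.close_job(): hands the job in; it is judged then, once.
The state is a dict: "t": time; "qpos": joint angles; "qvel": joint speeds; "joint_torque": joint torques, N m; "ee_pos": TCP position; "orientation": TCP orientation; "ft_force": force on the tool from outside, world axes, zero at the start; "moment": the same for the moment, N m; "width": finger opening in mm; "grasp_force": force on a finger pad.
Only numpy, scipy, OpenCV 4.12 (cv2) and the standard library are available. Lean on these libraries where they do the work, as an engineer would, in place of code of your own. Each camera call takes 0.05 s, during which the arm holds its last target. There are 200 camera calls.

## Working session

There is one attempt and no reset: what is moved stays moved. The work goes in short steps, Python scripts to look and compute and a shell command to move; the robot and the scene stay as the last step left them, time stands still between calls to the robot, and variables do not carry over. Pictures are saved under pics/ and viewed, at most 10 in all, crops included, and the job is handed in when it is done.

```bash
mkdir -p pics
cat > h.py <<'E'
import numpy as np, cv2, json
from workcell import status, optics, ctrl
def grab(n):
    d=optics.get_image(n); im=d.pop('frame'); return im,d
def save(im,f,s=1):
    cv2.imwrite(f,cv2.resize(im[:,:,::-1],None,fx=s,fy=s,interpolation=cv2.INTER_CUBIC))
def cam(d):
    K=np.array([[d['fx'],0,d['cx']],[0,d['fy'],d['cy']],[0,0,1.]])
    return K,np.array([d['k1'],0,0,0,0.]),np.array(d['rvec'],float),np.array(d['tvec'],float)
def ray(d,px,z):
    K,k,r,t=cam(d)
    u=cv2.undistortPointsIter(np.array(px,float).reshape(-1,1,2),K,k,None,None,(3,100,1e-12)).reshape(-1,2)
    R=cv2.Rodrigues(r)[0]; C=-R.T@t
    D=np.c_[u,np.ones(len(u))]@R
    return C+D*((np.asarray(z,float)-C[2])/D[:,2])[:,None]
def proj(d,P):
    K,k,r,t=cam(d); return cv2.projectPoints(np.array(P,float).reshape(-1,1,3),r,t,K,k)[0].reshape(-1,2)
E
python3 - <<'E'
from h import *
import pickle
for n in('scene','top'):
    im,d=grab(n); save(im,f'pics/{n}0.png',1.25); pickle.dump((im,d),open(n+'0.pkl','wb')); 
    R=cv2.Rodrigues(np.array(d['rvec'],float))[0]; print(n,d,(-R.T@d['tvec']).round())
o=status.get_obs(); print({k:np.round(v,3) for k,v in o.items()},ctrl.tcp_to_tips)
E
```

```text
scene {'fx': 417.7045868258398, 'fy': 417.7045868258398, 'cx': 317.2366508242348, 'cy': 202.08636135368397, 'k1': 0.0014171592580350283, 'rvec': array([ 1.31186438,  2.19406318, -0.96872124]), 'tvec': array([ 237.94673164, -308.19796107, 1333.16617618])} [1157.  362.  678.]
top {'fx': 384.9041270537779, 'fy': 384.9041270537779, 'cx': 320.2757506792289, 'cy': 200.08959974023531, 'k1': -0.01895534762620107, 'rvec': array([ 2.14399282, -2.14081243,  0.14524963]), 'tvec': array([ 41.35316297, 556.04379708, 913.04832113])} [419.  34. 984.]
{'t': np.float64(0.1), 'qpos': array([ 1.083,  0.424,  1.631,  0.   ,  1.089, -0.019]), 'qvel': array([-0.   , -0.003, -0.001, -0.002, -0.   ,  0.   ]), 'joint_torque': array([ 0.0000e+00, -5.4562e+01, -2.7433e+01,  6.4000e-02,  1.9000e-02,
       -0.0000e+00]), 'ee_pos': array([282.115, 557.166, 240.965]), 'orientation': array([-7.300e-01, -3.055e+00,  2.000e-03]), 'ft_force': array([-0.243,  0.135, -0.735]), 'moment': array([ 0.015, -0.001,  0.008]), 'grasp_force': np.float64(0.0), 'width': np.float64(87.598)} 19.0
```

View pics/scene0.png

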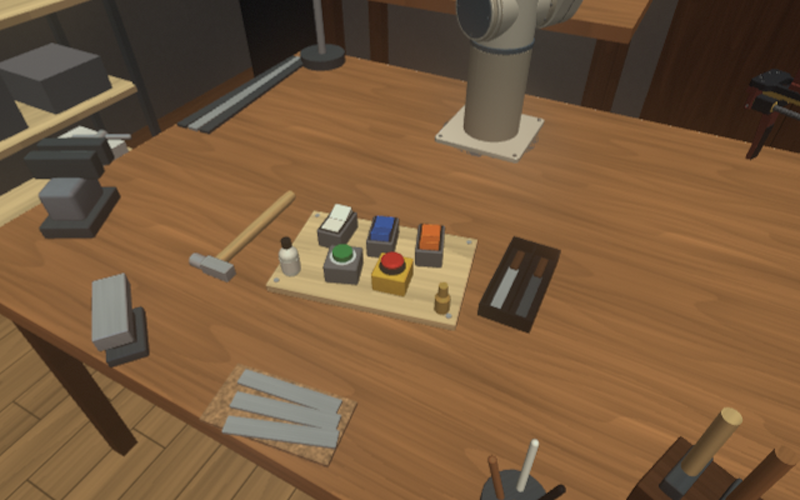

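View pics/top0.png

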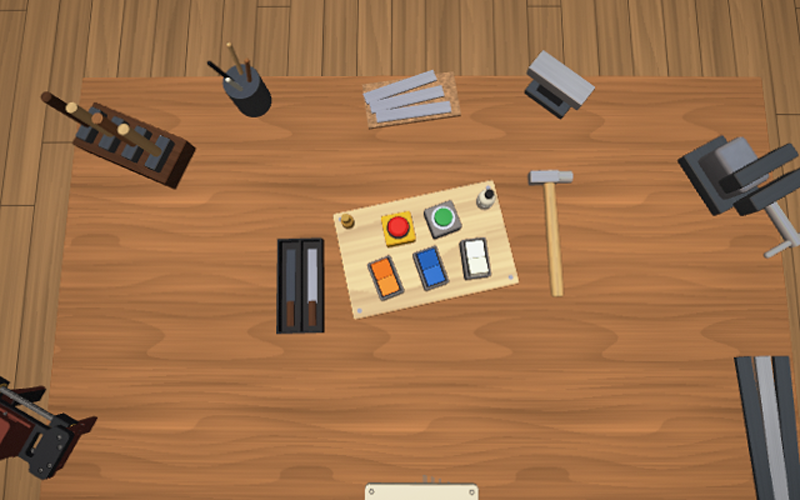

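The top view (1.25x) shows orange at (385,278), blue at (431,268), white at (475,258), red stop at (398,228) and green start at (442,218). The punch (347,220) and glue (487,197) stand at the far corners. I'll enlarge the board.

Run:
```python
import pickle; from h import *
im,d=pickle.load(open('top0.pkl','rb')); save(im[138:262,258:422],'pics/topc.png',4.8)
im,d=pickle.load(open('scene0.pkl','rb')); save(im[155:265,205:390],'pics/scenec.png',4.3)
```

```text
(no output)
```

View pics/topc.png

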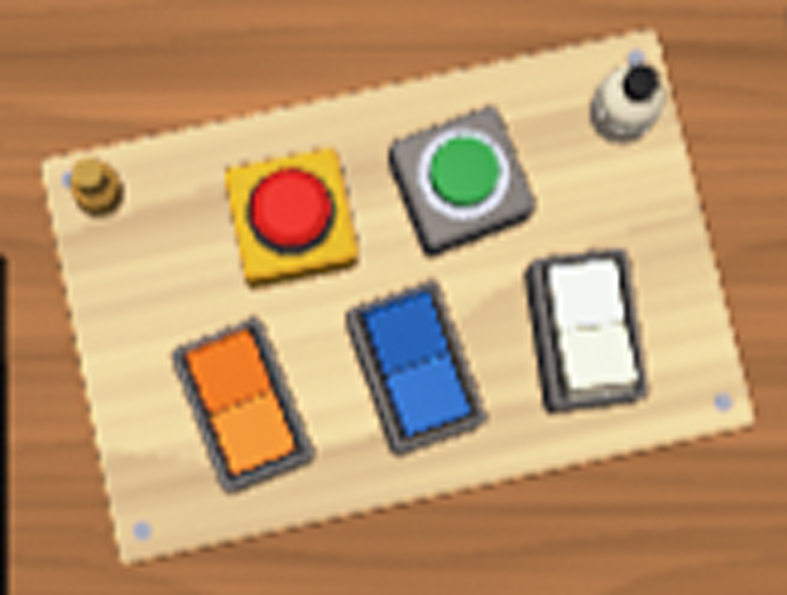

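View pics/scenec.png

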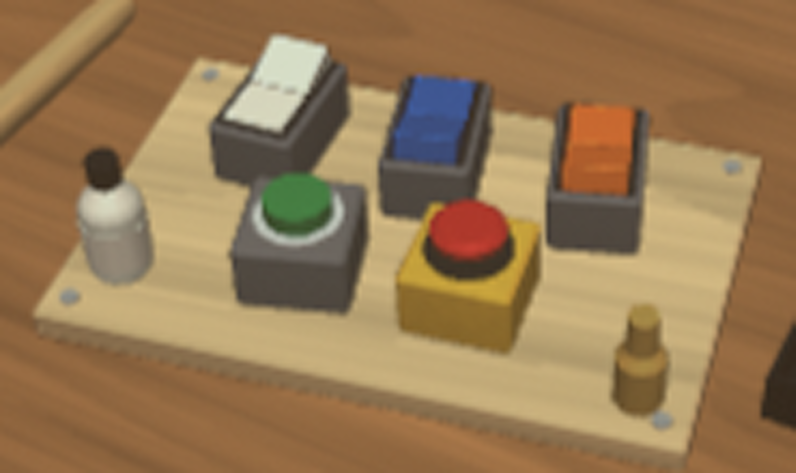

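The top crop (4.8x, offset 258,138) gives these points:

| Part | Hinge / centre | Far end | Near end |
|---|---|---|---|
| Orange | (239,405) | (216,345) | (266,466) |
| Blue | (417,364) | (400,300) | (440,427) |
| White | (587,327) | (583,264) | (598,392) |
| Green | (465,170) | – | – |
| Red | (291,208) | – | – |

The scene crop agrees: the far halves of blue and orange are raised.

Run:
```python
import pickle; from h import *
im,d=pickle.load(open('top0.pkl','rb')); im2,d2=pickle.load(open('scene0.pkl','rb'))
N=['oH','oF','oN','bH','bF','bN','wH','wF','wN','green','red','c1','c2','c3','c4','punchtop','gluetop']
p=np.array([[239,405],[216,345],[266,466],[417,364],[400,300],[440,427],[587,327],[583,264],[598,392],[465,170],[291,208],[42,160],[655,30],[753,423],[123,562],[93,175],[641,82]],float)/4.8+[258,138]
z=[62,73,62,62,73,62,62,62,73,72,76,18,18,18,18,76,93]
P=ray(d,p,z)
q=(proj(d2,P)-[205,155])*4.3
for n,a,b in zip(N,P,q): print(n,a.round(1),'scene crop px',b.round())
# scene based: green centre, red centre, hinges
ps=np.array([[598,156],[434,126],[275,90],[297,198],[469,228]],float)/4.3+[205,155]
print(ray(d2,ps,[62,62,62,72,76]).round(1))
for a in('o','b','w'):
    v=P[N.index(a+'F')]-P[N.index(a+'N')]; print(a,np.arctan2(v[1],v[0]),np.linalg.norm(v[:2]))
```

```text
oH [498.7  71.8  62. ] scene crop px [603. 140.]
oF [527.6  83.   73. ] scene crop px [599. 163.]
oN [468.3  58.2  62. ] scene crop px [604. 100.]
bH [519.5 -17.3  62. ] scene crop px [436. 112.]
bF [550.3  -8.4  73. ] scene crop px [421. 134.]
bN [487.9 -28.5  62. ] scene crop px [446.  73.]
wH [ 538.2 -102.8   62. ] scene crop px [282.  84.]
wF [ 570.3 -101.5   62. ] scene crop px [252. 118.]
wN [ 504.4 -106.    73. ] scene crop px [309.  33.]
green [616.6 -41.6  72. ] scene crop px [298. 191.]
red [596.3  45.9  76. ] scene crop px [470. 217.]
c1 [633.7 180.   18. ] scene crop px [682. 445.]
c2 [ 705.5 -149.4   18. ] scene crop px [ 34. 306.]
c3 [ 493.4 -195.1   18. ] scene crop px [200.  55.]
c4 [420.9 133.3  18. ] scene crop px [759. 153.]
punchtop [613.1 145.4  76. ] scene crop px [640. 307.]
gluetop [ 656.6 -127.5   93. ] scene crop px [105. 153.]
[[ 511.2   75.2   62. ]
 [ 530.1  -12.3   62. ]
 [ 544.3 -103.7   62. ]
 [ 620.9  -39.2   72. ]
 [ 603.4   49.3   76. ]]
o 0.3963605170120308 64.28872714356322
b 0.3114820811819859 65.5699629744025
w 0.0685460579974113 66.03773577757651
```

Both cameras agree to about 4 mm, and the board sizes and reach check out. I'll move above the blue pad (about 543, -9.5) with the fingers shut and the closing axis turned along the rocker.

```bash
python3 -m inch '[[[-489,-388,100,0,0,0.75,0],[-489,-388,100,0,0,0.75,0],[-489,-388,100,0,0,0.75,0],[-489,-388,100,0,0,0.75,0],[-489,-388,100,0,0,0.75,0],[-489,-388,100,0,0,0.75,0],[-489,-388,100,0,0,0.75,0],[-489,-388,100,0,0,0.75,0],[-489,-388,100,0,0,0.75,0],[-489,-388,100,0,0,0.75,0],[-489,-388,100,0,0,0.75,0],[-489,-388,100,0,0,0.75,0],[-489,-388,100,0,0,0.75,0],[-489,-388,100,0,0,0.75,0],[-489,-388,100,0,0,0.75,0],[-489,-388,100,0,0,0.75,0],[-489,-388,100,0,0,0.75,0]]]'
python3 - <<'E'
from h import *
import pickle
im,d=grab('scene'); pickle.dump((im,d),open('scene1.pkl','wb')); save(im[100:265,200:400],'pics/scene1.png',4)
im,d=grab('top'); pickle.dump((im,d),open('top1.pkl','wb'))
o=status.get_obs(); print(o['t'],o['qpos'].round(3),o['ee_pos'].round(1),o['ft_force'].round(2),o['width']); print(cv2.Rodrigues(np.array(o['orientation'],float))[0].round(3))
d=pickle.load(open('scene1.pkl','rb'))[1]; p=np.array(o['ee_pos']); print((proj(d,[p-[0,0,19],[p[0],p[1],70]])-[200,100])*4)
E
```

```text
t: 1.8
ee_pos: [542.8, -8.3, 141.8]
orientation: [-1.796, -2.577, 0.0]
ft_force: [-0.4, 0.2, -0.1]
width: 0.3
grasp_force: 0.0
1.9 [-0.037  0.445  1.879  0.     0.817 -0.391] [543.1  -8.4 141.9] [ 0.12  0.16 -0.07] 0.535822141799955
[[-0.346  0.938  0.   ]
 [ 0.938  0.346  0.   ]
 [-0.     0.    -1.   ]]
[[415.14012252 266.77446006]
 [417.93071878 341.5022375 ]]
```

View pics/scene1.png

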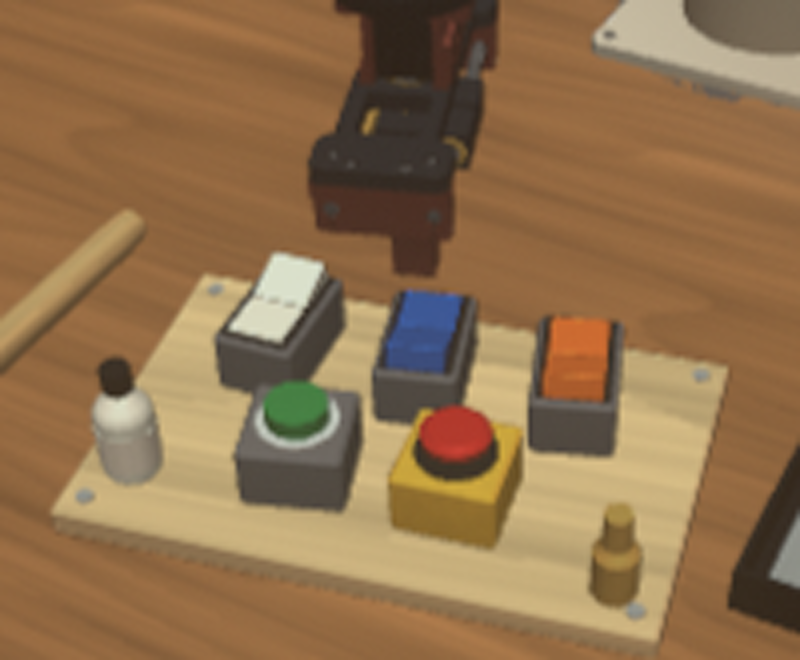

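The tip appears at (415,270), right where it was predicted, just above the raised blue end (far edge at (417,345)). I'll descend to about 1 mm above the stop.

```bash
python3 -m inch '[[[0,0,40,0,0,0,0],[0,0,45,0,0,0,0],[0,0,50,0,0,0,0],[0,0,53,0,0,0,0],[0,0,56,0,0,0,0],[0,0,58,0,0,0,0],[0,0,60,0,0,0,0],[0,0,60,0,0,0,0]]]'
```

```text
t: 2.7
ee_pos: [543.9, -9.6, 82.0]
orientation: [1.797, 2.575, 0.001]
ft_force: [1.0, 0.3, 1.6]
width: 0.5
grasp_force: 0.6
```

```bash
python3 -m inch '[[[0,0,1,0,0,0,0],[0,0,1.5,0,0,0,0],[0,0,2,0,0,0,0],[0,0,2,0,0,0,0],[0,0,2,0,0,0,0]]]'
```

```text
t: 3.2
ee_pos: [544.0, -9.6, 81.2]
orientation: [1.797, 2.575, 0.001]
ft_force: [-2.1, 0.2, 15.7]
width: 0.6
grasp_force: 7.8
```

The force rose to 15.7 N with the tip at z = 62.2, the level height, so blue is at its stop. I'll lift, move over orange and look.

```bash
python3 -m inch '[[[0,0,-40,0,0,0,0],[0,0,-60,0,0,0,0],[50,6,-60,0,0,0,0],[93,11,-60,0,0,0,0],[93,11,-60,0,0,0,0],[93,11,-60,0,0,0,0]]]'
python3 - <<'E'
from h import *
im,d=grab('scene'); save(im[100:265,200:400],'pics/scene2.png',4)
o=status.get_obs(); p=np.array(o['ee_pos']); print(p,(proj(d,[p-[0,0,19],[p[0],p[1],70]])-[200,100])*4)
E
```

```text
t: 3.8
ee_pos: [521.1, 82.1, 139.6]
orientation: [-1.795, -2.578, 0.001]
ft_force: [-0.2, 0.4, -0.5]
width: 0.4
grasp_force: 0.0
[521.43671908  81.39490217 139.58864196] [[582.42958893 296.78681314]
 [578.9241423  368.482104  ]]
```

View pics/scene2.png

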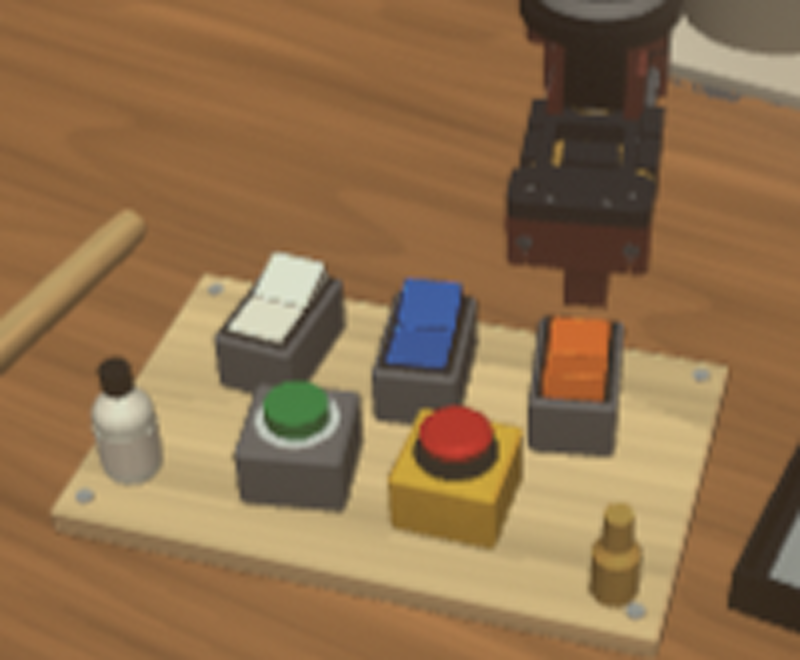

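Blue is now on: its near half is raised and the crease is at (415,328). The tool drops onto orange at (579,368), just short of the raised edge at (576,373). I'll press to the same depth.

```bash
python3 -m inch '[[[0,0,40,0,0,0,0],[0,0,45,0,0,0,0],[0,0,50,0,0,0,0],[0,0,53,0,0,0,0],[0,0,56,0,0,0,0],[0,0,58,0,0,0,0],[0,0,59,0,0,0,0],[0,0,60,0,0,0,0],[0,0,60,0,0,0,0],[0,0,60,0,0,0,0]]]'
```

```text
t: 4.85
ee_pos: [522.1, 81.5, 81.2]
orientation: [1.797, 2.575, 0.001]
ft_force: [-4.3, -3.6, 13.9]
width: 0.4
grasp_force: 7.1
```

Same contact height and force as blue, so orange is on. Next I lift and move over the green button (about 618.5, -40.5).

```bash
python3 -m inch '[[[0,0,-40,0,0,0,0],[0,0,-65,0,0,0,0],[-48,16,-65,0,0,0,0],[-94,31,-65,0,0,0,0],[-138,45,-65,0,0,0,0],[-148,49,-65,0,0,0,0],[-148,49,-65,0,0,0,0],[-148,49,-65,0,0,0,0]]]'
python3 - <<'E'
from h import *
im,d=grab('scene'); save(im[100:265,200:400],'pics/scene3.png',4)
o=status.get_obs(); p=np.array(o['ee_pos']); print(p,(proj(d,[p-[0,0,19],[p[0],p[1],72]])-[200,100])*4)
E
```

```text
t: 5.65
ee_pos: [617.7, -39.7, 144.4]
orientation: [-1.798, -2.575, 0.0]
ft_force: [-0.5, -0.3, 0.1]
width: 0.3
grasp_force: 0.0
[617.44117621 -39.28479901 144.41025382] [[291.74762088 323.99775102]
 [299.63977334 400.3116346 ]]
```

View pics/scene3.png

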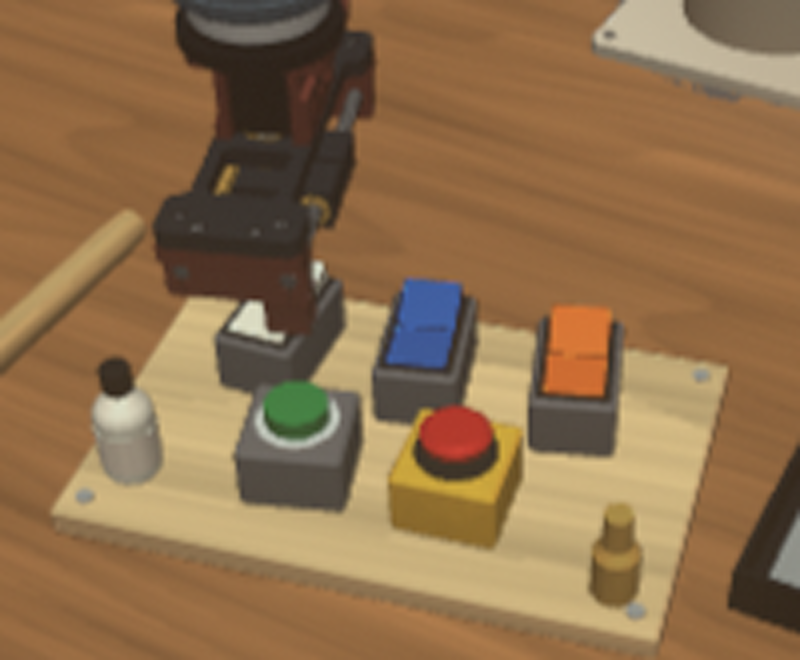

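Orange is on. The tool drops at (300,400) on the green top, whose centre is (297,403). I'll press, hold briefly and then check.

```bash
python3 -m inch '[[[0,0,45,0,0,0,0],[0,0,52,0,0,0,0],[0,0,56,0,0,0,0],[0,0,58,0,0,0,0],[0,0,60,0,0,0,0],[0,0,61,0,0,0,0],[0,0,61,0,0,0,0],[0,0,61,0,0,0,0]]]'
```

```text
t: 6.5
ee_pos: [618.8, -40.1, 85.3]
orientation: [1.798, 2.575, 0.001]
ft_force: [-5.0, 3.2, 9.0]
width: 0.5
grasp_force: 4.6
```

The force is 9 N, above the 5 N spring maximum, with the tip at 66.3 mm, so the button is fully in. I'll release it and take a last look.

```bash
python3 -m inch '[[[0,0,-30,0,0,0,0],[0,0,-70,0,0,0,0],[0,0,-110,0,0,0,0],[0,0,-120,0,0,0,0],[0,0,-120,0,0,0,0],[0,0,-120,0,0,0,0]]]'
python3 - <<'E'
from h import *
im,d=grab('scene'); save(im[100:265,200:400],'pics/scene4.png',4)
E
```

```text
t: 7.1
ee_pos: [618.2, -40.5, 203.0]
orientation: [-1.798, -2.576, 0.0]
ft_force: [0.4, 0.1, -0.3]
width: 0.4
grasp_force: 0.0
```

View pics/scene4.png

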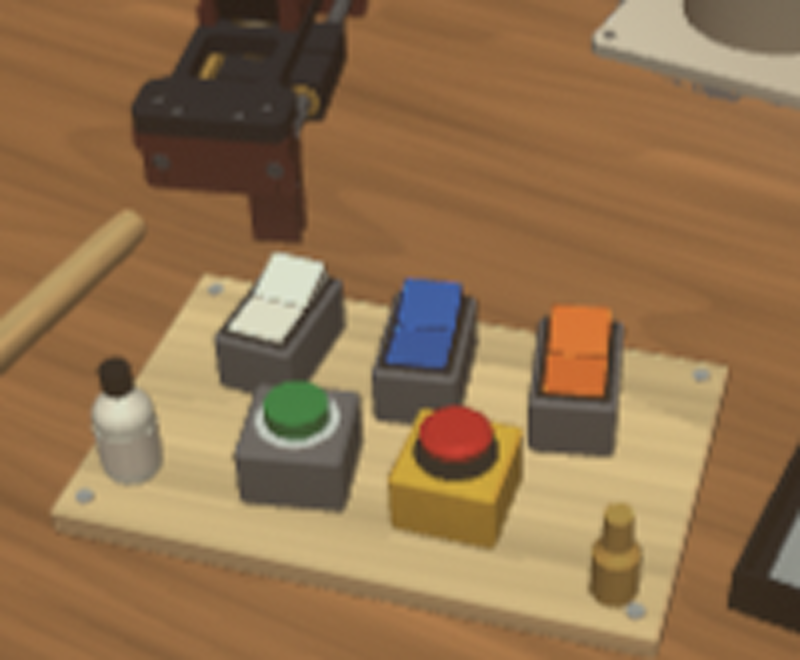

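All three rockers are on and the green button is back out at (297,408). The bystanders haven't moved and the arm is clear.

```bash
python3 -c "
from workcell import ctrl
print(ctrl.close_job())"
```

```text
the job is handed in; nothing more can be done
None
```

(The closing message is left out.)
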